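# Pulse the sample mill by its bayonet lid

### The arm

A 6-joint arm with a two-finger parallel gripper is mounted at the origin on a cart in front of the work surface, level with it; the furniture and walls round the work are solid. World frame = base frame: x ahead of the robot, y to its left, z up, the work surface at z = 0. Lengths are in m, angles in rad, forces in N, time in s.
With the tool pointing down it reaches from about 0.35 to 0.975 m from the base axis. Payload 4.9 kg.
Tool frame: the origin (TCP) lies between the finger pads; the fingertips stand 8 mm ahead of it and the grasp point (between the pads) lies 11 mm behind it; z points along the fingers, y is the direction in which the jaws open and shut (so a half turn about z gives the same grasp; the last joint's range is limited). The gripper opens to 85 mm and grips with 20 to 120 N. Pads are 22 mm wide; open, the fingers measure 114 mm over their backs; the gripper's body (76 mm by 85 mm) begins 54 mm behind the grasp point. The pads swing forward as they close: fully open they stand 13 mm farther back than shut.
Start: joints at [-1.309, 0.053, 1.613, -0, 1.476, -0.119], TCP at [0.232, -0.58, 0.239] pointing down, gripper open.
Joint ranges: [-3.01, 3.01], [-1.01, 2.22], [0.06, 2.58], [-1.02, 4.17], [0.09, 2.62], [-3.14, 3.14]. Speed limits (rad/s): [2.57, 2.57, 3.14, 3.14, 3.14, 3.14].

### API

Orientations are given as a rotation vector (axis times angle).
In Python, from station import ctrl gives the robot as it stands. The module is installed in compiled form; this text tells all that it offers.
- The arm moves only by the shell command python3 -m creep 'ROWS' [FORCE]. ROWS is JSON, a list of rows, each an object with "hand": the opening, from 0 (shut) to 1 (fully open); "translation": the shift along the tool's x, y, z in cm, a list of three; "delta_rot": the turn, a rotation vector about the tool's x, y, z in degrees, a list of three. A call has 1 to 8 rows; each row shifts and turns the commanded pose from where the row before left it, along the tool's axes as they then stand; what a row does not reach is not made up. A row lasts 1/8 s, in which the tool goes at most 62.5 mm and 10.7 degrees, less where a joint would pass 70% of its speed; a pose out of reach is approached as far as the arm can. A call with a gripper value outside its range is refused whole. The fingers move at their own pace and stop on an object; FORCE is the grip in N (left out, the last holds). Time passes only in rows, so rows that do not move let the fingers close. It gives the time, the measured TCP pose, the force and the opening at its end, in the units of the state.
- ctrl.get_obs(): the state, without advancing time (a new reading comes with each control period).
- ctrl.get_image(name): name is "side" or "top"; returns (picture, depth): 384x512x3 uint8, red, green, blue; 384x512 float32, m along the optical axis (not along the pixel's ray), 0 where there is no reading.
- ctrl.calibration(name): a dict with "fx", "fy", "cx", "cy" (pixels), "T" (4x4, takes a point from camera to world coordinates). Camera axes: x right, y up, looking along -z (the intrinsics and any distortion apply to the point x, -y, -z); pixel columns grow to the right and rows downward; lengths in m; the calibration is good to about 2 mm. A picture is of the moment at which its call begins. calibration takes no time and is no camera call.
- ctrl.finish_job(): hands the job in, once; it reports no verdict.
The state is a dict: "t": time; "q": joint angles; "dq": joint speeds; "effort": joint torques, N m; "tool_pos": TCP position; "tool_rot": TCP orientation; "contact_force": force on the tool from outside, world axes, zero at the start; "wrist_torque": the same for the moment, N m; "opening": finger opening in m.
Only numpy, scipy, OpenCV 4.12 (cv2) and the standard library are available. Lean on these libraries where they do the work, as an engineer would, in place of code of your own. Each camera call takes 0.05 s, during which the arm holds its last target.

### The job

Put the loose bayonet lid on the small sample mill: lower it with its two lugs through the two notches in the mouth until it is fully down, then twist it clockwise (seen from above) until its bar grip points at the single rib on the rim, half-way to the lock, where a spring pushes back and the mill pulses. Never go on to the click at the double rib, and leave the two vials and the black-capped bottle as they are. Finish while still gripping the lid and holding it at the half-way mark; do not let go.

Things in the scene. Friction and masses are not known exactly. Their poses are not given: they have to be found in the camera images.
- mill: Sample mill, fixed on the bench: round white housing 120 mm across, on it an aluminium collar 100 mm across, 75 mm tall in all. Origin: centre of its underside, z up. Rim marks: one rib 40 degrees clockwise (from above) of each notch is half-way; a pair of ribs 80 degrees clockwise of each notch is the lock. A small black key plate is on its -x side.
- mill_mouth (a point): Centre of the mill's mouth, level with the collar's flat top (75 mm above the bench); axes as mill. The mouth is a bore 63 mm across with a lip 6 mm thick; two notches 15 mm wide in the lip, out to 40 mm from the axis, lie on its +x and -x axis.
- lid_grip (a point): Point in the bar grip of the loose grey plastic lid, on the lid's axis, 40 mm above its underside. Lid axes: z up, x along the bar and through both lugs. The bar is 52 mm long (x), 16 mm thick (y), 36 mm tall; its top is 16 mm above this point. With the flange resting on the collar, this point is 26 mm above mill_mouth.
- lid_foot (a point): Centre of the lid's underside (it stands on the bench). Plug 60 mm across, 14 mm deep, chamfered foot; two lugs at the very bottom (10 mm wide, 6 mm high, to 38 mm from the axis) on +x and -x; above the plug a flange 72 mm across, 6 mm thick, then the bar. About 0.12 kg; same after half a turn. Once twisted in the mill, the lugs are caught under the lip (2 mm play).
- contact (a joint): Sprung contact inside the mill, rad, 0 at rest. The lugs meet it after 0.2 rad (11 degrees) of clockwise twist and push it round: twist = value + 0.2, so 0.5 at the half-way mark. Its spring turns the lid back (to 0 if let go) with 0.04 N m at first, 0.075 N m at half-way. The lock plungers touch the lugs from about 0.85 and click and latch at about 1.0; it ends at 1.19.
- vial_a_mid (a point): Bystander: small glass vial with a screw cap, 22 mm across, 51 mm tall, standing loose; point on its axis half-way up.
- vial_b_mid (a point): Bystander: a second such vial; point on its axis half-way up.
- bottle_mid (a point): Bystander: clear bottle with a black cap, 49 mm across, 94 mm tall, standing loose; point on its axis half-way up.
There are look-alikes about, which are no part of the job. Leave any blue or yellow look-alike of the part that bears vial_a_mid alone. What is shaped like the part that bears lid_grip but red is not meant.

How it is judged:
On the way:
1. the lid sits fully down in the mouth of the mill (z of lid_grip in the frame of mill_mouth below 0.0305 m and horizontal distance between lid_grip and mill_mouth below 0.005 m and angle between lid_grip's own z axis and vertical below 0.12 rad), for 0.1 s.
At the end, for the whole second after the job is handed in: Lid fully down (grip point under 30.5 mm above the collar top, within 5 mm of the axis, tilt under 0.12 rad), twisted to within 10 degrees of half-way (contact 0.32 to 0.68 rad), still gripped (over 1.5 N); vials and bottle upright, within 20 mm of their starts (all of step 1 and value of joint contact between 0.32 and 0.68 rad and contact force between the fingers and lid above 1.5 N and distance of each of vial_a_mid, vial_b_mid, bottle_mid from where it was at the start of the episode below 0.02 m and angle between each of vial_a_mid, vial_b_mid, bottle_mid's own z axis and vertical below 0.2 rad); the arm keeps its last pose, push and grip.
It fails at once if the lid was twisted on to the lock click (value of joint contact above 0.9 rad).
It fails at once if a vial or the bottle was knocked away (distance of any of vial_a_mid, vial_b_mid, bottle_mid from where it was at the start of the episode above 0.02 m).
It also fails if it takes over 42 s, if anything falls off the work surface, if the arm or the gripper's body presses on something with over 40 N, if the wrist force passes 120 N, or if a joint passes its speed limit or range.

## Working session

There is one attempt and no reset: what is moved stays moved. The work goes in short steps, Python scripts to look and compute and a shell command to move; the robot and the scene stay as the last step left them, time stands still between calls to the robot, and variables do not carry over. Pictures are saved under pics/ and viewed, and the job is handed in when it is done.

```bash
mkdir -p pics
cat > h.py <<'E'
import numpy as np,cv2
from station import ctrl
def snap(n,tag):
    im,d=ctrl.get_image(n); cv2.imwrite(f'pics/{tag}.png',im[:,:,::-1]); np.savez(f'pics/{tag}.npz',im=im,d=d); return im,d
def world(n,d,u,v):
    c=ctrl.calibration(n); z=d[v,u] if np.ndim(d)==2 else d
    p=np.array([(u-c['cx'])/c['fx']*z,-(v-c['cy'])/c['fy']*z,-z,1]); return (c['T']@p)[:3]
def cloud(n,d):
    c=ctrl.calibration(n); v,u=np.mgrid[:d.shape[0],:d.shape[1]]
    P=np.stack([(u-c['cx'])/c['fx']*d,-(v-c['cy'])/c['fy']*d,-d,np.ones_like(d)],-1)
    return (P@c['T'].T)[...,:3]
def crop(tag,x0,x1,y0,y1,s,out):
    im=cv2.imread(f'pics/{tag}.png')[y0:y1,x0:x1]; cv2.imwrite(f'pics/{out}.png',cv2.resize(im,None,fx=s,fy=s,interpolation=cv2.INTER_CUBIC))
E
python3 - <<'E'
from h import *
for n in('side','top'):
    snap(n,n+'0'); print({k:np.round(v,3).tolist() if k=='T' else v for k,v in ctrl.calibration(n).items()})
print(ctrl.get_obs())
E
```

```text
{'fx': 410.3396197174993, 'fy': 410.3396197174993, 'cx': 261.0352165530168, 'cy': 196.40679332351976, 'T': [[-1.0, 0.018, -0.002, 0.504], [-0.013, -0.624, 0.782, 0.449], [0.013, 0.781, 0.624, 0.579], [0.0, 0.0, 0.0, 1.0]]}
{'fx': 483.4185890232907, 'fy': 483.4185890232907, 'cx': 255.51897361349998, 'cy': 191.62185775045884, 'T': [[0.027, 0.997, -0.076, 0.425], [-1.0, 0.027, 0.007, -0.2], [0.009, 0.076, 0.997, 1.292], [0.0, 0.0, 0.0, 1.0]]}
{'t': 0.1, 'q': array([-1.30899905e+00,  5.33140446e-02,  1.61416316e+00, -2.54119145e-05,
        1.47598363e+00, -1.19035831e-01]), 'dq': array([-0.00115028,  0.0002358 , -0.0029506 , -0.00193241,  0.000844  ,
       -0.00021611]), 'effort': array([-2.10815833e-04, -3.94904995e+01, -3.71362674e+01, -1.28761831e-04,
        3.93098817e-03, -1.12966617e-06]), 'tool_pos': array([ 0.23213914, -0.57969989,  0.23816769]), 'tool_rot': array([-3.08298118e+00, -5.94254156e-01,  2.48775905e-04]), 'contact_force': array([-0.62359449,  0.09165041,  0.49256822]), 'wrist_torque': array([-0.05105656,  0.01489288,  0.04212015]), 'opening': 0.0857453539353417}
```

View pics/side0.png

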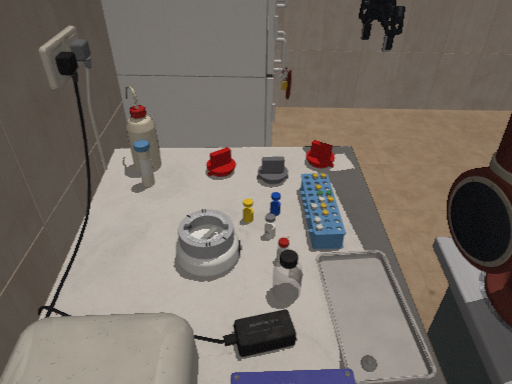

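View pics/top0.png

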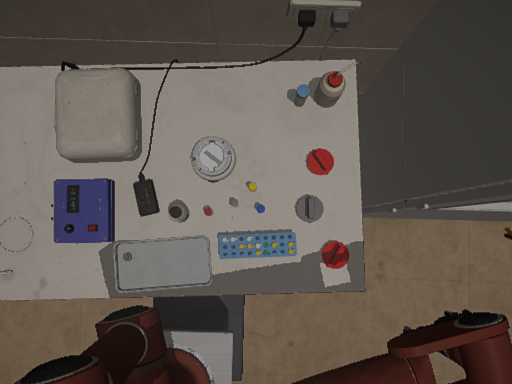

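Run:
```python
from h import *
crop('top0',180,350,120,280,4.5,'c1'); crop('side0',165,350,135,285,4.2,'c2')
for n,pts in (('top',[(213,158),(309,208),(320,161),(336,254),(234,202),(208,211),(178,211),(252,186),(261,208)]),):
    d=np.load(f'pics/{n}0.npz')['d']
    for p in pts: print(p,world(n,d,*p).round(4))
```

```text
(213, 158) [ 0.6034 -0.0961  0.0527]
(309, 208) [ 0.4806 -0.3457  0.0605]
(320, 161) [ 0.6033 -0.3728  0.0532]
(336, 254) [ 0.3656 -0.4171  0.056 ]
(234, 202) [ 0.4913 -0.1536  0.0503]
(208, 211) [ 0.4662 -0.088   0.0543]
(178, 211) [ 0.4628 -0.0176  0.0955]
(252, 186) [ 0.5336 -0.1988  0.0531]
(261, 208) [ 0.4776 -0.2234  0.0535]
```

View pics/c1.png

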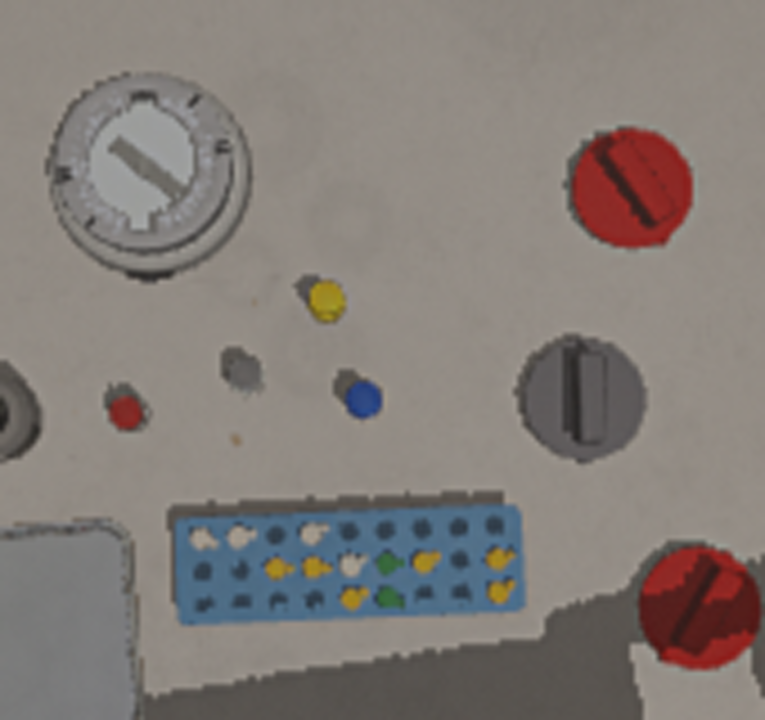

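View pics/c2.png

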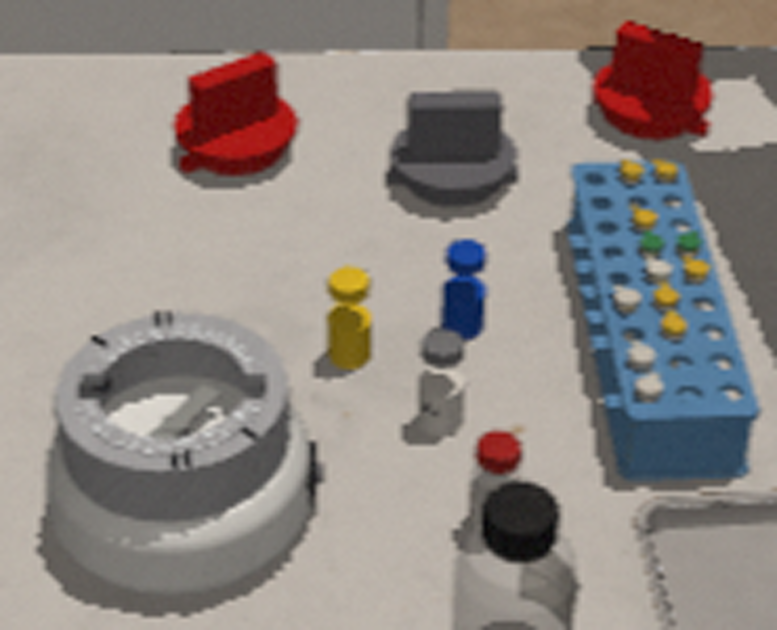

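```bash
cat > fit.py <<'E'
from h import *
def circ(P):
    A=np.c_[2*P,np.ones(len(P))]; s=np.linalg.lstsq(A,(P**2).sum(1),rcond=None)[0]; return s[0],s[1],np.sqrt(s[2]+s[0]**2+s[1]**2)
def run(n,tag):
    d=np.load(f'pics/{tag}.npz')['d']; C=cloud(n,d)
    def sel(c,r,z0,z1): 
        m=(np.hypot(C[...,0]-c[0],C[...,1]-c[1])<r)&(C[...,2]>z0)&(C[...,2]<z1)&(d>0); return C[m]
    b=sel((.53,-.27),.04,-.02,.02); print(n,'bench z',np.median(b[:,2]))
    for nm,c,z0,z1 in(('collar',(.60,-.1),.068,.083),('flange',(.48,-.345),.014,.028),('bar',(.48,-.345),.048,.064)):
        P=sel(c,.075,z0,z1)
        if len(P)<20: print(nm,len(P));continue
        h=cv2.convexHull(P[:,:2].astype(np.float32))[:,0]
        print(nm,len(P),'z',np.median(P[:,2]).round(4),'minEncl',[np.round(x,4) for x in cv2.minEnclosingCircle(h)],'hullfit',np.round(circ(h),4))
        if nm=='bar': 
            r=cv2.minAreaRect(P[:,:2].astype(np.float32)); print(r)
            q=P[:,:2]-P[:,:2].mean(0); w,V=np.linalg.eigh(q.T@q); print('pca',P.mean(0).round(4),np.degrees(np.arctan2(V[1,1],V[0,1])))
if __name__=='__main__':
    run('top','top0');run('side','side0')
E
python3 fit.py
python3 - <<'E'
from h import *
crop('top0',185,245,130,190,12,'c3')
crop('side0',168,248,200,280,9,'c4')
E
```

```text
top bench z 0.0003138832414557591
collar 691 z 0.0753 minEncl [array([ 0.6068, -0.0935]), np.float64(0.0501)] hullfit [ 0.6065 -0.0937  0.0494]
flange 419 z 0.0198 minEncl [array([ 0.4817, -0.3518]), np.float64(0.0359)] hullfit [ 0.4821 -0.3518  0.0352]
bar 133 z 0.0554 minEncl [array([ 0.4824, -0.3518]), np.float64(0.0256)] hullfit [ 0.4812 -0.3517  0.021 ]
((0.4822894036769867, -0.35164979100227356), (0.0488867312669754, 0.01635359413921833), 0.9976242780685425)
pca [ 0.4821 -0.3513  0.0555] -176.417543379794
side bench z -0.0010773779619148716
collar 1134 z 0.0737 minEncl [array([ 0.6049, -0.0917]), np.float64(0.0511)] hullfit [ 0.6038 -0.0919  0.0497]
flange 308 z 0.0191 minEncl [array([ 0.4788, -0.3484]), np.float64(0.0356)] hullfit [ 0.4789 -0.3487  0.0349]
bar 119 z 0.0539 minEncl [array([ 0.4785, -0.3498]), np.float64(0.0257)] hullfit [ 0.4785 -0.3547  0.0243]
((0.4784485399723053, -0.3476584553718567), (0.049383822828531265, 0.018146658316254616), 2.232381582260132)
pca [ 0.4794 -0.3475  0.0534] -176.1575682388698
```

View pics/c3.png

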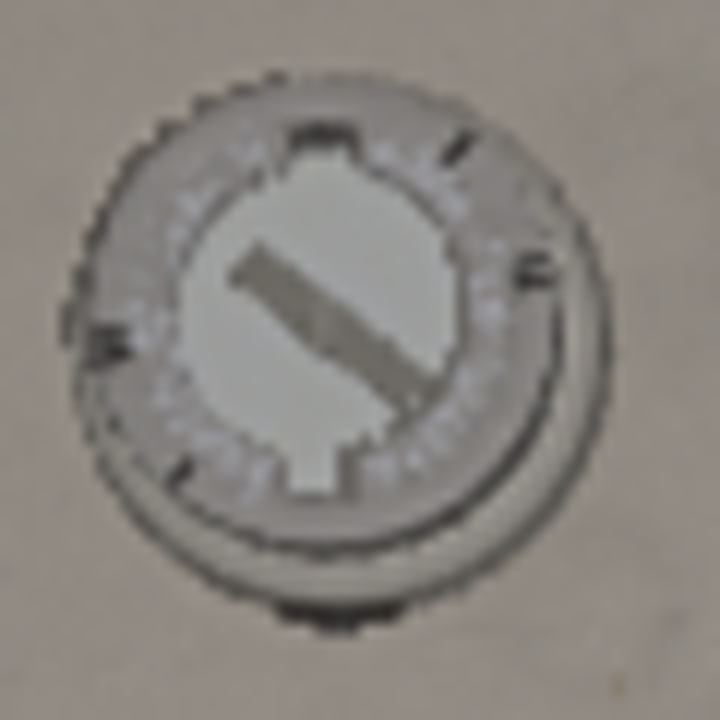

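View pics/c4.png

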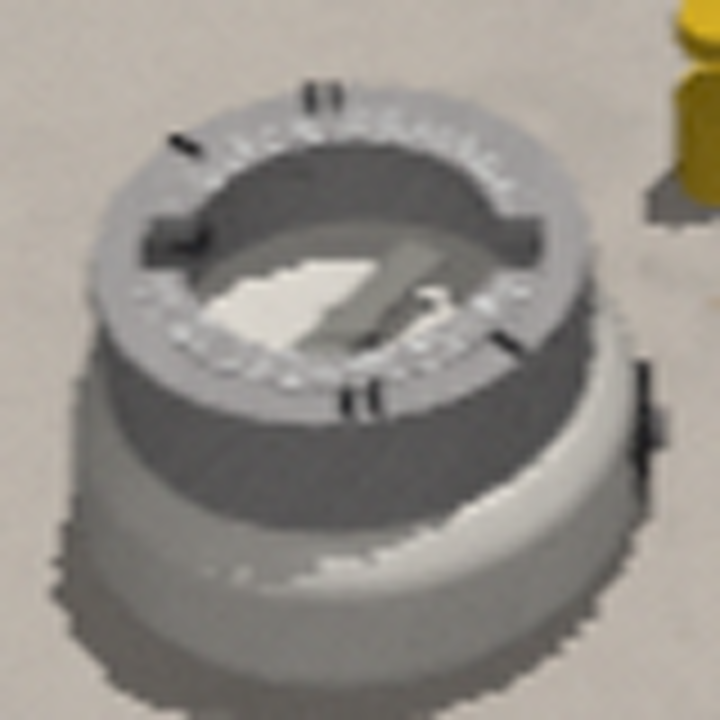

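Run:
```python
from h import *
def wz(n,u,v,z):
    c=ctrl.calibration(n); T=c['T']; r=T[:3,:3]@np.array([(u-c['cx'])/c['fx'],-(v-c['cy'])/c['fy'],-1]); s=(z-T[2,3])/r[2]; return T[:3,3]+s*r
def px(p,s,x,y): return (p[0]+.5)/s-.5+x,(p[1]+.5)/s-.5+y
for n,s,x,y,a,b,zz in(('top',12,185,130,[(458,148),(181,472)],[(535,270),(110,345)],.0757),('side',9,168,200,[(507,347),(186,145)],[(323,97),(361,400)],.0745)):
    for nm,l,off in(('half',a,40),('lock',b,80)):
        P=[wz(n,*px(p,s,x,y),zz) for p in l]; d=P[0]-P[1]
        print(n,nm,((P[0]+P[1])/2).round(4),'yaw mill',np.degrees(np.arctan2(d[1],d[0]))+off)
crop('top0',284,334,183,233,14,'c5'); crop('side0',250,298,148,190,14,'c6')
```

```text
top half [ 0.6068 -0.0932  0.0757] yaw mill 1.5241159995492808
top lock [ 0.6073 -0.0938  0.0757] yaw mill 1.7113414636805544
side half [ 0.6044 -0.0926  0.0745] yaw mill 181.07605694556602
side lock [ 0.6046 -0.0931  0.0745] yaw mill 1.5769456590166016
```

View pics/c5.png

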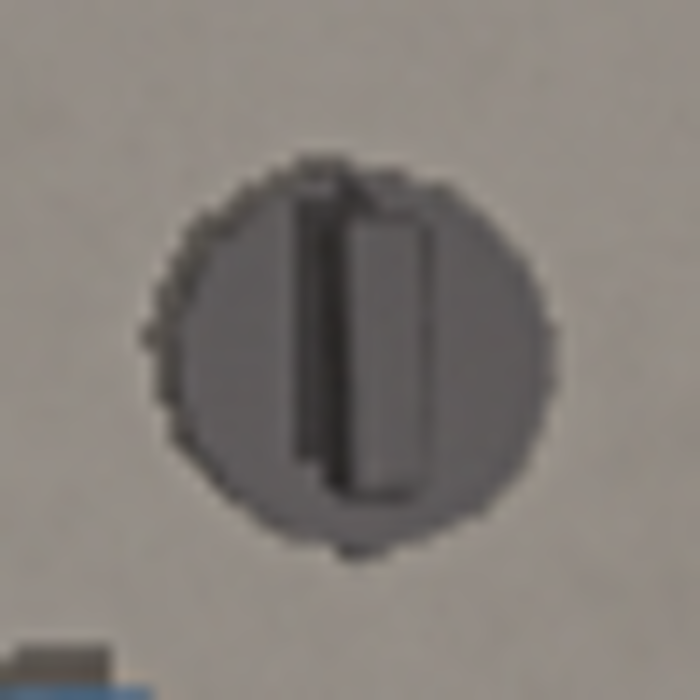

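View pics/c6.png

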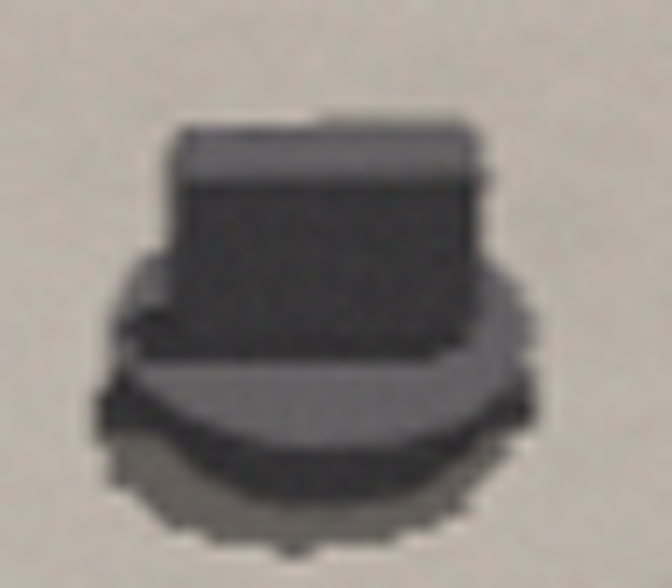

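Could be taken for the lid (top picture): grey one at (309,208), red ones at (320,161) and (336,254). The crop confirms that the grey one is meant: a plain grey lid with its bar roughly along world x. The mill is at (213,158), with its key plate at the lower edge (-x) and a yaw of about 1.5°. The vials are grey-capped at (234,202) and red-capped at (208,211), and the bottle is at (178,211).

```bash
python3 -m creep '[{"hand":1,"translation":[4.5,-1.7,0],"delta_rot":[0,0,0]},{"hand":1,"translation":[4.5,-1.7,0],"delta_rot":[0,0,0]},{"hand":1,"translation":[4.5,-1.7,0],"delta_rot":[0,0,0]},{"hand":1,"translation":[4.5,-1.8,0],"delta_rot":[0,0,0]},{"hand":1,"translation":[4.5,-1.8,0],"delta_rot":[0,0,0]},{"hand":1,"translation":[4.5,-1.8,0],"delta_rot":[0,0,0]},{"hand":1,"translation":[4.5,-1.8,0],"delta_rot":[0,0,0]}]' 60
cat > st.py <<'E'
import sys
from h import *
from scipy.spatial.transform import Rotation as R
def st(tgt=None):
    o=ctrl.get_obs(); M=R.from_rotvec(o['tool_rot']).as_matrix()
    print('t',round(o['t'],2),'p',o['tool_pos'].round(4),'xyaw',np.degrees(np.arctan2(M[1,0],M[0,0])).round(2),'z',M[:,2].round(3),'F',o['contact_force'].round(1),'T',o['wrist_torque'].round(2),'op',round(o['opening'],4),'q6',o['q'][5].round(2))
    if tgt is not None: print('tool delta cm',(M.T@(np.array(tgt)-o['tool_pos'])*100).round(2))
if __name__=='__main__': st([float(a) for a in sys.argv[1:]] or None)
E
python3 st.py .4805 -.35 .238
```

```text
t: 0.98
tool_pos: [0.4798, -0.3475, 0.2387]
tool_rot: [-3.084, -0.594, 0.001]
contact_force: [0.9, -1.3, -0.3]
opening: 0.0855
t 0.97 p [ 0.4798 -0.3475  0.2387] xyaw 21.82 z [-0.001  0.    -1.   ] F [ 0.9 -1.3 -0.3] T [-0.01 -0.01  0.03] op 0.0855 q6 0.44
tool delta cm [-0.03  0.26  0.07]
```

```bash
python3 -m creep '[{"hand":1,"translation":[0,0.25,2],"delta_rot":[0,0,7]},{"hand":1,"translation":[0,0,2.5],"delta_rot":[0,0,7]},{"hand":1,"translation":[0,0,2.5],"delta_rot":[0,0,7]},{"hand":1,"translation":[0,0,2.5],"delta_rot":[0,0,0]},{"hand":1,"translation":[0,0,0],"delta_rot":[0,0,0]}]' 60
python3 st.py .4805 -.35 .034
python3 - <<'E'
from h import *
snap('side','side1');snap('top','top1')
crop('side1',200,350,70,210,5,'c7')
E
```

```text
t: 1.6
tool_pos: [0.4783, -0.3498, 0.1411]
tool_rot: [-3.137, -0.023, 0.007]
contact_force: [-1.0, -0.1, -0.2]
opening: 0.0854
t 1.6 p [ 0.4783 -0.3498  0.1411] xyaw 0.82 z [-0.005  0.004 -1.   ] F [-1.  -0.1 -0.2] T [-0.01  0.04 -0.  ] op 0.0854 q6 0.8
tool delta cm [ 0.26  0.07 10.71]
```

View pics/c7.png

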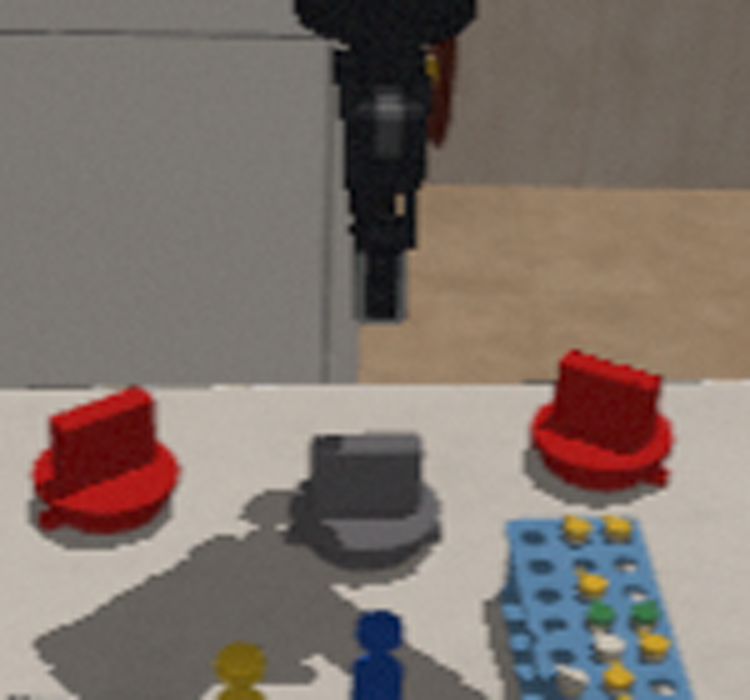

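View pics/top1.png

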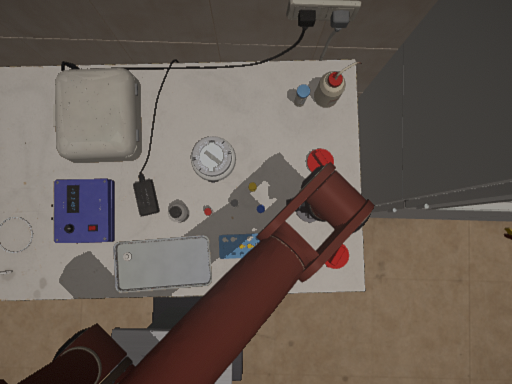

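Run:
```python
from h import *
d=np.load('pics/side1.npz')['d']
C=cloud('side',d)
m=(abs(C[...,0]-.478)<.05)&(abs(C[...,1]+.35)<.08)&(C[...,2]>.125)&(C[...,2]<.16)
P=C[m]; print(len(P),P.min(0),P.max(0)); 
for z in(.135,.145,.155):
    Q=P[abs(P[:,2]-z)<.005]; print(z,len(Q),(Q[:,0].min()+Q[:,0].max())/2,Q[:,1].max())
```

```text
80 [ 0.46676417 -0.39640907  0.1464902 ] [ 0.48946515 -0.29061027  0.15986318]Traceback (most recent call last):
  File "<stdin>", line 7, in <module>
    return umr_minimum(a, axis, None, out, keepdims, initial, where)
ValueError: zero-size array to reduction operation minimum which has no identity
```

```bash
python3 -m creep '[{"hand":1,"translation":[0.1,0.05,2.5],"delta_rot":[0,0,0]},{"hand":1,"translation":[0,0,2.5],"delta_rot":[0,0,0]},{"hand":1,"translation":[0,0,2.5],"delta_rot":[0,0,0]},{"hand":1,"translation":[0,0,1.8],"delta_rot":[0,0,0]},{"hand":1,"translation":[0,0,1.2],"delta_rot":[0,0,0]},{"hand":1,"translation":[0,0,0],"delta_rot":[0,0,0]},{"hand":1,"translation":[0,0,0],"delta_rot":[0,0,0]}]'
python3 st.py .479 -.3505 .034
```

```text
t: 2.58
tool_pos: [0.4816, -0.3523, 0.0404]
tool_rot: [3.14, 0.022, 0.002]
contact_force: [1.1, 0.4, -0.0]
opening: 0.0851
t 2.58 p [ 0.4816 -0.3523  0.0404] xyaw 0.82 z [ 0.001 -0.001 -1.   ] F [ 1.1  0.4 -0. ] T [-0.04  0.06 -0.02] op 0.0851 q6 0.8
tool delta cm [-0.26 -0.19  0.64]
```

```bash
python3 -m creep '[{"hand":1,"translation":[-0.15,-0.1,0.6],"delta_rot":[0,0,0]},{"hand":1,"translation":[0,0,0],"delta_rot":[0,0,0]},{"hand":0,"translation":[0,0,0],"delta_rot":[0,0,0]},{"hand":0,"translation":[0,0,0],"delta_rot":[0,0,0]},{"hand":0,"translation":[0,0,0],"delta_rot":[0,0,0]},{"hand":0,"translation":[0,0,0],"delta_rot":[0,0,0]}]' 60
python3 st.py .479 -.3505 .034
```

```text
t: 3.32
tool_pos: [0.4796, -0.351, 0.0337]
tool_rot: [3.141, 0.023, 0.001]
contact_force: [-0.4, -0.7, -0.4]
opening: 0.0153
t 3.33 p [ 0.4796 -0.351   0.0337] xyaw 0.82 z [ 0.    -0.001 -1.   ] F [-0.4 -0.7 -0.4] T [-0.02 -0.06 -0.03] op 0.0153 q6 0.8
tool delta cm [-0.06 -0.05 -0.03]
```

```bash
python3 -m creep '[{"hand":0,"translation":[0,0,0],"delta_rot":[0,0,0]},{"hand":0,"translation":[0,0,0],"delta_rot":[0,0,0]},{"hand":0,"translation":[0,0,0],"delta_rot":[0,0,0]}]' 60
python3 st.py .479 -.3505 .034
python3 - <<'E'
from h import *
snap('side','side2')
crop('side2',220,320,90,200,5.4,'c8')
E
```

```text
t: 3.7
tool_pos: [0.4796, -0.351, 0.0336]
tool_rot: [3.141, 0.022, 0.001]
contact_force: [1.3, -0.5, 2.7]
opening: 0.0151
t 3.7 p [ 0.4796 -0.351   0.0336] xyaw 0.82 z [ 0. -0. -1.] F [ 1.3 -0.5  2.7] T [-0.06 -0.04 -0.06] op 0.0151 q6 0.8
tool delta cm [-0.06 -0.05 -0.04]
```

View pics/c8.png

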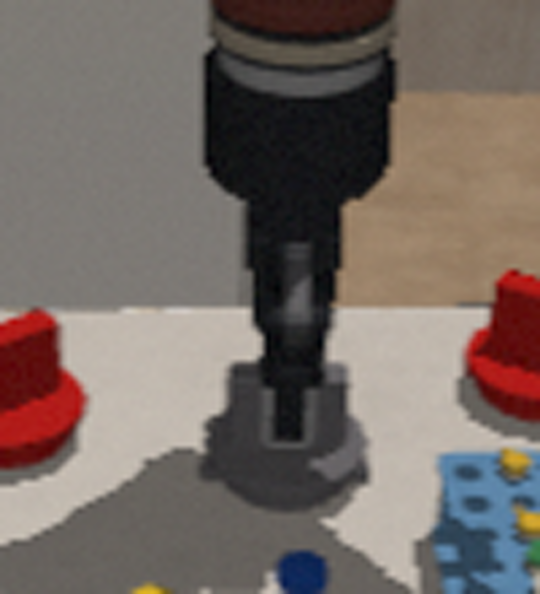

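```bash
python3 -m creep '[{"hand":0,"translation":[0,0,-1],"delta_rot":[0,0,0]},{"hand":0,"translation":[0,0,-3],"delta_rot":[0,0,0]},{"hand":0,"translation":[0,0,-4],"delta_rot":[0,0,0]},{"hand":0,"translation":[0,0,-3],"delta_rot":[0,0,0]},{"hand":0,"translation":[1.5,-3,0],"delta_rot":[0,0,0]},{"hand":0,"translation":[2.0,-4,0],"delta_rot":[0,0,0]},{"hand":0,"translation":[2.0,-4,0],"delta_rot":[0,0,0]},{"hand":0,"translation":[2.0,-4,0],"delta_rot":[0,0,0]}]' 60
python3 -m creep '[{"hand":0,"translation":[2.0,-4,0],"delta_rot":[0,0,0]},{"hand":0,"translation":[2.0,-4,0],"delta_rot":[0,0,0]},{"hand":0,"translation":[1.3,-2.6,0],"delta_rot":[0,0,-0.7]},{"hand":0,"translation":[0,0,0],"delta_rot":[0,0,0]},{"hand":0,"translation":[0,0,0],"delta_rot":[0,0,0]}]' 60
python3 st.py .604 -.0935 .0946
python3 - <<'E'
from h import *
snap('side','side3');snap('top','top3')
crop('side3',150,270,130,280,4,'c9');crop('top3',150,290,90,230,5,'c10')
E
```

```text
t: 4.75
tool_pos: [0.5523, -0.1982, 0.1433]
tool_rot: [-3.141, -0.022, 0.001]
contact_force: [1.7, -1.0, -2.0]
opening: 0.0154
t: 5.38
tool_pos: [0.6033, -0.0933, 0.1431]
tool_rot: [3.141, 0.042, -0.001]
contact_force: [0.1, -0.5, -0.3]
opening: 0.0151
t 5.38 p [ 0.6033 -0.0933  0.1431] xyaw 1.51 z [-0.001 -0.    -1.   ] F [ 0.1 -0.5 -0.3] T [-0.08  0.02 -0.02] op 0.0151 q6 1.27
tool delta cm [0.08 0.02 4.85]
```

View pics/c9.png

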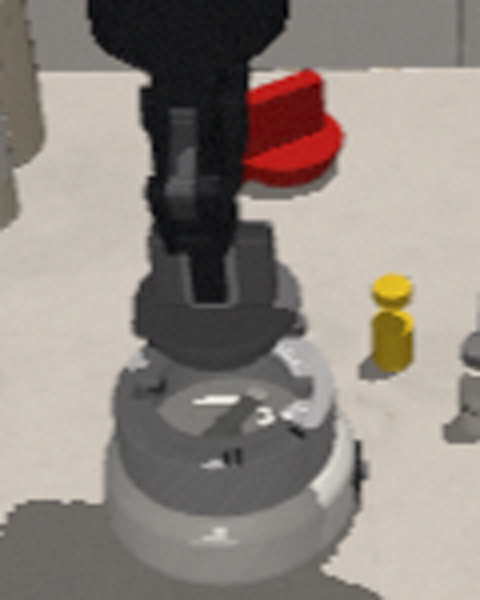

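View pics/c10.png

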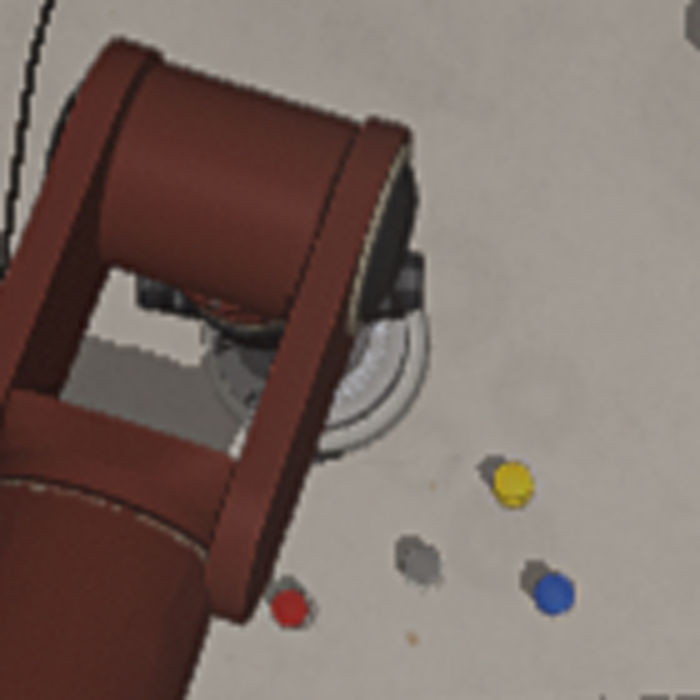

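Run:
```python
from h import *
from fit import circ
d=np.load('pics/side3.npz')['d']; C=cloud('side',d)
def S(z0,z1,r): 
    m=(np.hypot(C[...,0]-.603,C[...,1]+.093)<r)&(C[...,2]>z0)&(C[...,2]<z1); return C[m]
P=S(.135,.162,.045)  # bar
print('bar',len(P),P[:,0].min(),P[:,0].max(),(P[:,0].min()+P[:,0].max())/2)
P=S(.120,.126,.05); print('flange side',len(P),P[:,0].min(),P[:,0].max(),circ(P[:,:2]))
P=S(.108,.119,.05); print('plug side',len(P),P[:,0].min(),P[:,0].max(),circ(P[:,:2]))
P=S(.055,.072,.06); P=P[P[:,1]>-.09];P=P[np.hypot(P[:,0]-.604,P[:,1]+.092)>.044]
print('collar side',len(P),P[:,0].min(),P[:,0].max(),circ(P[:,:2]))
```

```text
bar 367 0.5764623286300528 0.6285993568247074 0.6025308427273801
flange side 54 0.5671010078603885 0.6355558690751074 (np.float64(0.6029538161300356), np.float64(-0.09256552227868758), np.float64(0.035520007528004875))
plug side 98 0.5657674655042787 0.6404989324292809 (np.float64(0.6036084284049847), np.float64(-0.09915488121806526), np.float64(0.03589160035328133))
collar side 368 0.5545878602011812 0.6516320662797632 (np.float64(0.6037345408494913), np.float64(-0.09265141133629701), np.float64(0.049557841517026156))
```

```bash
python3 -m creep '[{"hand":0,"translation":[0.1,0,1],"delta_rot":[0,0,0]},{"hand":0,"translation":[0,0,1.5],"delta_rot":[0,0,0]},{"hand":0,"translation":[0,0,0.8],"delta_rot":[0,0,0]},{"hand":0,"translation":[0,0,0],"delta_rot":[0,0,0]},{"hand":0,"translation":[0,0,0.2],"delta_rot":[0,0,0]},{"hand":0,"translation":[0,0,0.2],"delta_rot":[0,0,0]},{"hand":0,"translation":[0,0,0],"delta_rot":[0,0,0]}]' 60
python3 st.py .604 -.0935 .0946
```

```text
t: 6.35
tool_pos: [0.6048, -0.0929, 0.1064]
tool_rot: [3.141, 0.042, 0.0]
contact_force: [-0.2, -0.4, -1.6]
opening: 0.0154
t 6.35 p [ 0.6048 -0.0929  0.1064] xyaw 1.52 z [ 0. -0. -1.] F [-0.2 -0.4 -1.6] T [-0.01  0.08 -0.03] op 0.0154 q6 1.27
tool delta cm [-0.09  0.05  1.18]
```

```bash
python3 -m creep '[{"hand":0,"translation":[0,0,0.2],"delta_rot":[0,0,0]},{"hand":0,"translation":[0,0,0.2],"delta_rot":[0,0,0]},{"hand":0,"translation":[0,0,0.2],"delta_rot":[0,0,0]},{"hand":0,"translation":[0,0,0],"delta_rot":[0,0,0]}]' 60
python3 st.py .604 -.0935 .0946
```

```text
t: 6.85
tool_pos: [0.6045, -0.0929, 0.0999]
tool_rot: [-3.141, -0.042, 0.001]
contact_force: [0.0, 0.1, -1.3]
opening: 0.015
t 6.85 p [ 0.6045 -0.0929  0.0999] xyaw 1.52 z [-0.001  0.    -1.   ] F [ 0.   0.1 -1.3] T [ 0.   -0.04  0.02] op 0.015 q6 1.27
tool delta cm [-0.05  0.06  0.53]
```

```bash
python3 -m creep '[{"hand":0,"translation":[0,0,0.2],"delta_rot":[0,0,0]},{"hand":0,"translation":[0,0,0.2],"delta_rot":[0,0,0]},{"hand":0,"translation":[0,0,0.1],"delta_rot":[0,0,0]},{"hand":0,"translation":[0,0,0],"delta_rot":[0,0,0]}]' 60
python3 st.py .604 -.0935 .0946
```

```text
t: 7.35
tool_pos: [0.6047, -0.0929, 0.0952]
tool_rot: [-3.141, -0.042, 0.0]
contact_force: [0.7, -0.8, -1.1]
opening: 0.015
t 7.35 p [ 0.6047 -0.0929  0.0952] xyaw 1.51 z [-0.  0. -1.] F [ 0.7 -0.8 -1.1] T [ 0.02 -0.   -0.  ] op 0.015 q6 1.27
tool delta cm [-0.07  0.05  0.06]
```

```bash
python3 -m creep '[{"hand":0,"translation":[0,0,0.05],"delta_rot":[0,0,0]},{"hand":0,"translation":[0,0,0],"delta_rot":[0,0,0]}]' 60
python3 st.py; python3 -m creep '[{"hand":0,"translation":[0,0,0.05],"delta_rot":[0,0,0]},{"hand":0,"translation":[0,0,0],"delta_rot":[0,0,0]}]' 60
python3 st.py
```

```text
t: 7.6
tool_pos: [0.6048, -0.0929, 0.0948]
tool_rot: [-3.141, -0.042, -0.0]
contact_force: [1.2, -0.1, -2.4]
opening: 0.0149
t 7.6 p [ 0.6048 -0.0929  0.0948] xyaw 1.52 z [ 0.  0. -1.] F [ 1.2 -0.1 -2.4] T [ 0.01 -0.02 -0.01] op 0.0149 q6 1.27
t: 7.85
tool_pos: [0.6049, -0.093, 0.0946]
tool_rot: [3.141, 0.042, 0.0]
contact_force: [0.2, 0.0, 0.4]
opening: 0.0154
t 7.85 p [ 0.6049 -0.093   0.0946] xyaw 1.52 z [ 0. -0. -1.] F [0.2 0.  0.4] T [0.   0.03 0.03] op 0.0154 q6 1.27
```

```bash
python3 -m creep '[{"hand":0,"translation":[0,0,0],"delta_rot":[0,0,4]},{"hand":0,"translation":[0,0,0],"delta_rot":[0,0,4]},{"hand":0,"translation":[0,0,0],"delta_rot":[0,0,4]},{"hand":0,"translation":[0,0,0],"delta_rot":[0,0,0]}]' 60
python3 st.py .6047 -.093 .0946
```

```text
t: 8.35
tool_pos: [0.605, -0.0932, 0.0946]
tool_rot: [3.128, -0.286, 0.001]
contact_force: [0.5, -0.4, 0.4]
opening: 0.0149
t 8.35 p [ 0.605  -0.0932  0.0946] xyaw -10.44 z [ 0.001 -0.001 -1.   ] F [ 0.5 -0.4  0.4] T [-0.16  0.    0.03] op 0.0149 q6 1.48
tool delta cm [-0.03 -0.02 -0.  ]
```

```bash
python3 -m creep '[{"hand":0,"translation":[0,0,0],"delta_rot":[0,0,4]},{"hand":0,"translation":[0,0,0],"delta_rot":[0,0,4]},{"hand":0,"translation":[0,0,0],"delta_rot":[0,0,4]},{"hand":0,"translation":[0,0,0],"delta_rot":[0,0,0]}]' 60
python3 st.py .6047 -.093 .0946
python3 -m creep '[{"hand":0,"translation":[0,0,0],"delta_rot":[0,0,4]},{"hand":0,"translation":[0,0,0],"delta_rot":[0,0,4]},{"hand":0,"translation":[0,0,0],"delta_rot":[0,0,4]},{"hand":0,"translation":[0,0,0],"delta_rot":[0,0,4]},{"hand":0,"translation":[0,0,0],"delta_rot":[0,0,0]},{"hand":0,"translation":[0,0,0],"delta_rot":[0,0,0]}]' 60
python3 st.py .6047 -.093 .0946
python3 - <<'E'
from h import *
snap('side','side4');snap('top','top4')
crop('side4',150,250,160,280,5,'c11');crop('top4',150,290,90,230,5,'c12')
E
```

```text
t: 8.85
tool_pos: [0.6049, -0.0934, 0.0946]
tool_rot: [3.081, -0.61, 0.001]
contact_force: [-0.5, -2.1, 0.1]
opening: 0.0149
t 8.85 p [ 0.6049 -0.0934  0.0946] xyaw -22.39 z [ 0.    -0.001 -1.   ] F [-0.5 -2.1  0.1] T [-0.35  0.1   0.01] op 0.0149 q6 1.69
tool delta cm [-0.04 -0.03  0.  ]
t: 9.6
tool_pos: [0.6049, -0.0935, 0.0946]
tool_rot: [2.966, -1.032, 0.001]
contact_force: [-1.5, -3.9, 0.9]
opening: 0.0146
t 9.6 p [ 0.6049 -0.0935  0.0946] xyaw -38.38 z [ 0.    -0.001 -1.   ] F [-1.5 -3.9  0.9] T [-0.67  0.31  0.08] op 0.0146 q6 1.97
tool delta cm [-0.04 -0.03  0.  ]
```

View pics/c11.png

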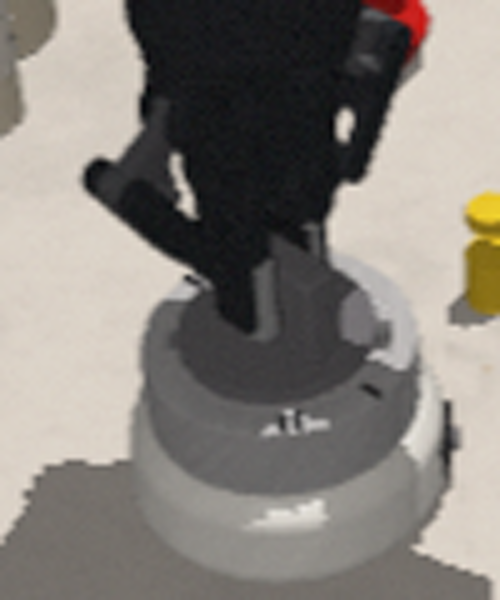

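View pics/c12.png

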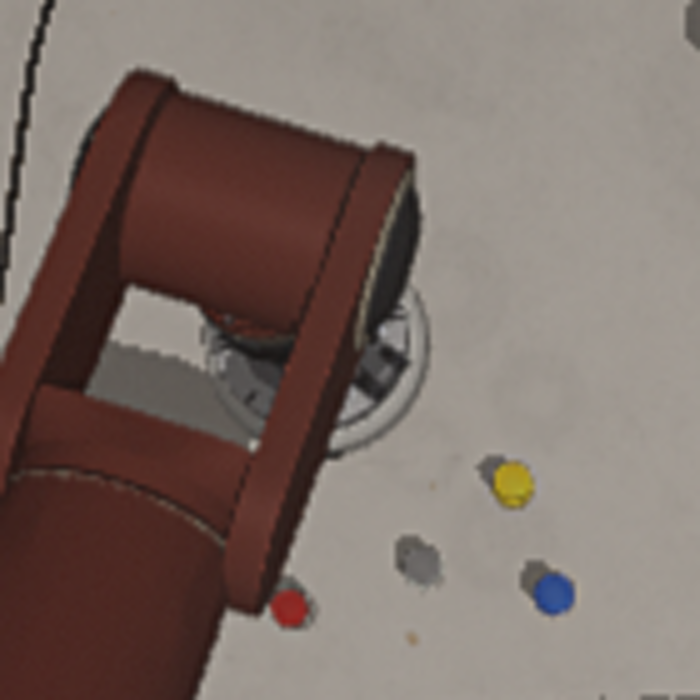

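Run:
```python
from h import *
from fit import circ
d=np.load('pics/side4.npz')['d']; C=cloud('side',d)
r=np.hypot(C[...,0]-.604,C[...,1]+.0925)
m=(r<.03)&(C[...,2]>.086)&(C[...,2]<.119)
v,u=np.where(m); P=C[m]; print(len(P),u.min(),u.max(),v.min(),v.max(),P.min(0),P.max(0))
m2=m&(np.arange(512)[None]>204); P=C[m2]; print(len(P))
print(cv2.minAreaRect(P[:,:2].astype(np.float32)))
for p in P[::max(1,len(P)//25)]: print(p.round(4))
m3=(r<.05)&(C[...,2]>.077)&(C[...,2]<.085); h=C[m3]; print('flange top z',np.median(h[:,2]))
m4=(r<.05)&(C[...,2]>.070)&(C[...,2]<.0765); print('collar z',np.median(C[m4][:,2]))
c=ctrl.calibration('side'); 
im=cv2.imread('pics/side4.png')
Ti=np.linalg.inv(c['T'])
def pr(p):
    q=Ti@np.r_[p,1]; return (c['cx']+c['fx']*q[0]/-q[2], c['cy']-c['fy']*q[1]/-q[2])
s=10;x0,y0=160,190;k=cv2.resize(im[y0:250,x0:240],None,fx=s,fy=s,interpolation=cv2.INTER_CUBIC)
a=np.radians(-38.5);ex=np.array([np.cos(a),np.sin(a)]);ey=np.array([-ex[1],ex[0]]);c0=np.array([.6035,-.0915])
def ln(pts,col):
    q=np.array([[(pr(p)[0]-x0+.5)*s,(pr(p)[1]-y0+.5)*s] for p in pts],np.int32);cv2.polylines(k,[q],True,col,1)
for z in(.080,.1155): ln([np.r_[c0+sx*.026*ex+sy*.008*ey,z] for sx,sy in((1,1),(1,-1),(-1,-1),(-1,1))],(0,255,255))
cv2.imwrite('pics/c13.png',k)
```

```text
400 193 218 204 230 [ 0.5800235  -0.10455998  0.08615858] [ 0.62293485 -0.07039727  0.11874565]
272
((0.5926249027252197, -0.08643452078104019), (0.022764286026358604, 0.03320428729057312), 11.439050674438477)
[ 0.5859 -0.1033  0.1187]
[ 0.5999 -0.1003  0.1141]
[ 0.5901 -0.0926  0.1185]
[ 0.5916 -0.0908  0.1177]
[ 0.5917 -0.0901  0.1161]
[ 0.5933 -0.0884  0.1152]
[ 0.593  -0.0858  0.1152]
[ 0.5943 -0.0824  0.1158]
[ 0.5975 -0.0805  0.1152]
[ 0.5806 -0.082   0.1143]
[ 0.585  -0.0763  0.1169]
[ 0.5896 -0.0723  0.118 ]
[ 0.5954 -0.0757  0.1126]
[ 0.6012 -0.0783  0.1079]
[ 0.5836 -0.0758  0.1105]
[ 0.588  -0.0704  0.1129]
[ 0.594  -0.0744  0.1069]
[ 0.6003 -0.0798  0.0996]
[ 0.5826 -0.078   0.1016]
[ 0.5872 -0.0732  0.1035]
[ 0.5928 -0.0752  0.0993]
[ 0.5989 -0.0793  0.0931]
[ 0.5814 -0.0793  0.0935]
[ 0.5875 -0.0724  0.0973]
[ 0.5951 -0.0758  0.0916]
[ 0.5992 -0.078   0.0871]
[ 0.5819 -0.0795  0.0862]
[ 0.5865 -0.0739  0.0865]
flange top z 0.07996959824527428
collar z 0.07388201174535314
```

View pics/c13.png

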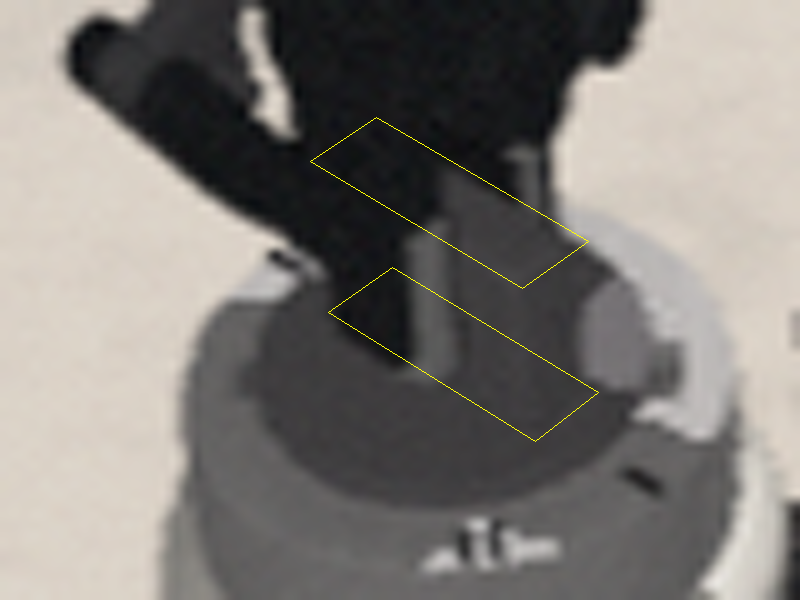

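Run:
```python
from h import *
a=cv2.imread('pics/side0.png');b=cv2.imread('pics/side4.png')
cv2.imwrite('pics/c14.png',np.hstack([cv2.resize(x[180:310,220:320],None,fx=3.5,fy=3.5) for x in(a,b)]))
```

```text
(no output)
```

View pics/c14.png

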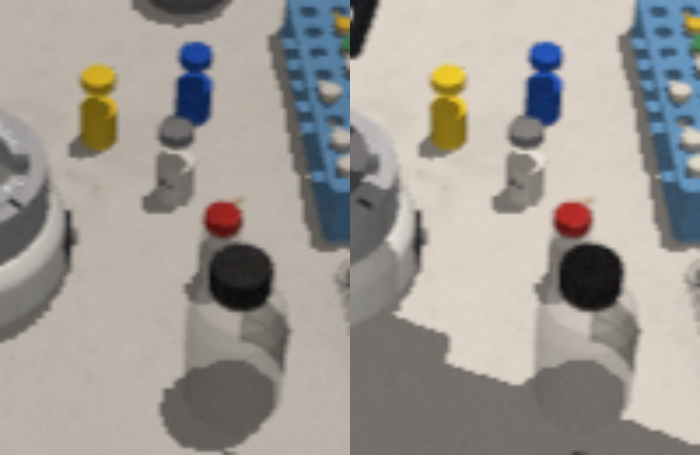

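The two crops match: both vials and the bottle stand exactly where they were at the start. The lid is down and the bar points at the single rib, so I am handing in.

```bash
python3 -c "
from station import ctrl
print(ctrl.finish_job())"
```

```text
the job is handed in; nothing more can be done
None
```

The lid is on the mill, fully down and twisted to the half-way mark. I handed the job in at about 9.7 s with the lid still gripped. I picked the grey lid (not the red ones), lowered it through the notches with no noticeable contact force, and twisted it 40° clockwise.

My last checks before handing in agreed; `finish_job` gives no verdict:
- **Seating:** the flange top measured about 6.1 mm above the collar top, against a 6 mm flange. The TCP height of 94.6 mm is the one worked out for a seated lid.
- **Twist:** the tool yaw was -38.4° against a target of -38.5°. The bar's faces in the side camera's depth data gave -37° to -43°. The wrist moment about the vertical was about 0.08 N m, matching the spring at half-way. I went no further towards the lock click.
- **Grip:** the fingers were closed on the bar at 60 N commanded, with an opening of 14.6 mm.
- **Vials and bottle:** they look unmoved and upright when the first and last side pictures are compared.

The two cameras disagreed by 2 to 3 mm in absolute position. I resolved this by checking the side camera against the fingers, and by measuring lid and mill in the same picture. The top camera could not see the lid at the end because the arm was in the way.

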